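Draw the probe arm out to the set mark and hold it over the flask

TASK

Bring the temperature probe over the flask for a reading: take the grip block of the telescoping arm across its lock button, squeeze the button fully in while the arm is still home, then draw the arm out until its pointer stands over the clip on the scale, within the clip's width. The arm springs back if it is let go, so finish still gripping it there, at rest, and leave the glassware and the other things on the bench where they stand.

Things in the scene. Friction and masses are not known exactly. Their poses are not given: they have to be found in the camera images.
- stand: Fixed bench stand, at a new place and yaw each time: grey foot plate 130 x 120 x 18 mm, steel column, level aluminium tube 32 mm square out of which the arm slides (tube from x = -35 to 65 mm, axis 185 mm above the bench). Origin on the bench under the column; x = the direction in which the arm extends, y = towards the side of button and scale, z up.
- boom: Sliding arm: grey grip block 44 (x) x 34 (y) x 36 mm high on a 16 mm square rod. Origin mid-block, 185 mm above the bench, at x = 100 mm of the stand when home; axes as the stand's. Slides along x only, 180 mm. A spring draws it home with 3 to 4 N; locked, it gives under 3 mm. Grip it from above, fingers closing along y, mid-length, pads at origin height; free space either side.
- lock (a joint): Lock button, a black pad 18 mm (x) x 20 mm high in the middle of the +y side of the grip block, pushed in towards -y. 0 = out (42 mm over block and button), 0.006 m = fully in (36 mm). Needs 3 N to start, 6 N fully in; frees the arm beyond about 4 mm; springs out again when the arm is home. A squeeze of 20 to 30 N across block and button is right.
- scale_home (a point): Home tick, on the upper face of the white scale bar fixed to the stand: x 165, y 45, z 135 mm of the stand. The bar is 22 mm wide (y), runs along the stand's x from -15 to 370 mm, and has black ticks every 10 mm from here on, longer every 50.
- probe_tip (a point): Lower end of the probe, a 6 mm steel pin hanging from the arm's nose bar (14 mm square), 65 mm in x and -60 mm in z from the arm's origin, 125 mm above the bench.
- pointer (a point): Lower end of the pointer, a dark steel blade 3 mm thick (x) x 10 mm (y) which hangs from a cross bar on the nose of the arm down over the scale; it is 65 mm in x, +45 mm in y and -40 mm in z from the arm's origin, and passes 5 mm above the clip.
- clip: The set mark: a black saddle clip astride the scale bar, 10 mm wide (x) x 28 mm (y), top 5 mm above the scale's face, fixed. Origin at the middle of the clip on the scale's upper face; axes parallel to the stand's. It stands at a different mark each time, 60 to 150 mm beyond the pointer's home.
- flask: Small conical glass flask, 66 mm across the foot, 25 mm neck, 110 mm high, standing open and empty on the bench below where the probe comes when the pointer is at the clip. Origin at the middle of its foot.
- spare_flask: A second flask of the same shape, on the y side of the stand's arm, to be left alone. Origin at the middle of its foot.
- petri_dish: Flat covered glass dish, 92 mm across, 16 mm high. Origin under its middle. Leave alone.
- beaker: Open glass beaker, 68 mm across, 85 mm high. Origin under its middle. Leave alone.
- phone: Black phone lying flat, 150 x 72 x 9 mm. Origin under its middle. Leave alone.
- wash_bottle: White plastic bottle, 60 mm across, 160 mm high. Origin under its middle. Leave alone.

How it is judged:
On the way, in this order (a step that is already met when the one before it is completed fails the run):
1. the lock button is squeezed in by more than 4.5 mm while the arm is still home (value of joint lock above 0.0045 m and x of boom in the frame of stand below 0.106 m), for 0.1 s.
2. the gripped arm is drawn out and its pointer stays over the clip for half a second (x of pointer in the frame of clip between -0.005 and 0.005 m and contact force between the fingers and boom above 2 N), for 0.5 s.
At the end, for the whole second after the job is handed in: The pointer stands within 5 mm of the middle of the clip along the scale, the arm is at rest (under 10 mm/s), the fingers still grip it (more than 2 N) with the lock button squeezed in (more than 4.5 mm) (all of step 2 and value of joint lock above 0.0045 m and linear speed of boom below 0.01 m/s); the arm keeps its last pose, push and grip.
It fails at once if the flask under the arm is shifted by more than 15 mm (distance of flask from where it was at the start of the episode above 0.015 m).
It fails at once if another thing on the bench is shifted by more than 15 mm (distance of any of spare_flask, petri_dish, beaker, phone, wash_bottle from where it was at the start of the episode above 0.015 m).
It also fails if it takes over 32 s, if anything falls off the work surface, if the arm or the gripper's body presses on something with over 40 N, if the wrist force passes 120 N, or if a joint passes its speed limit or range.

ROBOT

A 6-joint arm with a two-finger parallel gripper is mounted at the origin on the work surface. World frame = base frame: x ahead of the robot, y to its left, z up, the work surface at z = 0. Lengths are in m, angles in rad, forces in N, time in s.
With the tool pointing down it reaches from about 0.3 to 0.85 m from the base axis. Payload 5.4 kg.
Tool frame: the origin (TCP) lies between the finger pads; the fingertips stand 14 mm ahead of it and the grasp point (between the pads) lies 5 mm behind it; z points along the fingers, y is the line along which they close (so a half turn about z gives the same grasp; the last joint's range is limited). The gripper opens to 85 mm and grips with 20 to 120 N. Pads are 22 mm wide; open, the fingers measure 114 mm over their backs; the gripper's body (76 mm by 85 mm) begins 54 mm behind the grasp point. The pads swing forward as they close: fully open they stand 13 mm farther back than shut.
Start: joints at [0.929, 0.158, 1.597, -0, 1.386, -0.21], TCP at [0.241, 0.522, 0.245] pointing down, gripper open.
Joint ranges: [-2.91, 2.91], [-0.94, 2.29], [0.18, 2.7], [-1.29, 4.43], [0.17, 2.64], [-3, 3]. Speed limits (rad/s): [2.57, 2.57, 3.14, 3.14, 3.14, 3.14].

INTERFACE

Orientations are given as a rotation vector (axis times angle).
In Python, from rig import robot gives the robot as it stands. Calls block until the motion is done:
- robot.reach(position, orientation): joint-space move of the TCP to a pose.
- robot.move_l(position, speed=0.15, rot=None): straight line of the TCP; rot=None keeps the orientation; speed is the mean speed in m/s.
- robot.move_joints(angles): joint-space move.
- robot.move_gripper(opening): finger opening in m; the grip force is fixed at half the most; returns when the fingers have stopped.
- robot.sleep(seconds).
- robot.inverse_kinematics(position, orientation): joint angles nearest the present ones, or None.
- robot.capture(name): name is "side" or "top" or "wrist"; returns a dict with "img" (420x560x3 uint8, red, green, blue), "fx", "fy", "cx", "cy" (pixels), "k1" (the pictures are not rectified: a ray, as slopes to the right and down, at radius r is drawn at 1 + k1 r^2 times it, then the intrinsics apply), "world_from_camera" (4x4, takes a point from camera to world coordinates). Camera axes: x right, y up, looking along -z (the intrinsics and any distortion apply to the point x, -y, -z); pixel columns grow to the right and rows downward; lengths in m; the calibration is good to about 2 mm. A picture is of the moment at which its call begins. There is no depth.
A pose or a line that the arm cannot do raises robot.IKError and nothing moves.
- robot.finish_job(): hands the job in; it is judged then, once.
Readings, each from a call of its own:
- robot.get_time(): time.
- robot.get_joints(): joint angles.
- robot.get_dq(): joint speeds.
- robot.get_effort(): joint torques, N m.
- robot.get_eef_pos(): TCP position.
- robot.get_orientation(): TCP orientation.
- robot.get_wrist_force(): force on the tool from outside, world axes, zero at the start.
- robot.get_wrist_torque(): the same for the moment, N m.
- robot.get_width(): finger opening in m.
- robot.get_grip_force(): force on a finger pad.
Only numpy, scipy, OpenCV 4.12 (cv2) and the standard library are available. Lean on these libraries where they do the work, as an engineer would, in place of code of your own. Each camera call takes 0.05 s, during which the arm holds its last target. There are 200 camera calls.

## Working session

There is one attempt and no reset: what is moved stays moved. The work goes in short steps, each a Python script; the robot and the scene stay as the last script left them, time stands still between calls to the robot, and variables do not carry over. Pictures are saved under pics/ and viewed, at most 10 in all, crops included, and the job is handed in when it is done.

```bash
ls; mkdir -p pics; cat > h.py <<'E'
import numpy as np, cv2, pickle
def project(c,P):
    P=np.atleast_2d(P); T=np.linalg.inv(c["world_from_camera"]); q=P@T[:3,:3].T+T[:3,3]
    s=np.c_[q[:,0],-q[:,1]]/(-q[:,2:3]); r2=(s**2).sum(1,keepdims=True); s=s*(1+c["k1"]*r2)
    return s*[c["fx"],c["fy"]]+[c["cx"],c["cy"]]
def ray(c,uv):
    d=(np.array(uv,float)-[c["cx"],c["cy"]])/[c["fx"],c["fy"]]; s=d.copy()
    for _ in range(30): s=d/(1+c["k1"]*(s@s))
    T=np.array(c["world_from_camera"]); v=T[:3,:3]@[s[0],-s[1],-1]; return T[:3,3],v/np.linalg.norm(v)
def atz(c,uv,z):
    o,v=ray(c,uv); return o+v*(z-o[2])/v[2]
def tri(obs):
    A=0;b=0
    for c,uv in obs:
        o,v=ray(c,uv); M=np.eye(3)-np.outer(v,v); A=A+M; b=b+M@o
    return np.linalg.solve(A,b)
E
python3 - <<'E'
from rig import robot
import pickle,cv2
C={n:robot.capture(n) for n in("side","top","wrist")}
pickle.dump(C,open("c0.pkl","wb"))
for n,c in C.items():
    cv2.imwrite(f"pics/{n}0.png",c["img"][:,:,::-1]); print(n,c["fx"],c["k1"],c["world_from_camera"])
E
```

```text
pics
side 480.77150474626643 0.04647174197910667 [[ 0.98844804  0.10631876 -0.10801291  0.45829818]
 [-0.15144516  0.66511388 -0.73122355 -0.77916942]
 [-0.0059019   0.73913452  0.67353198  0.81273182]
 [ 0.          0.          0.          1.        ]]
top 483.401240090634 -0.15357293802288724 [[ 0.08877721  0.97495029 -0.2039376   0.2922522 ]
 [-0.99604774  0.08633309 -0.02086845 -0.0918172 ]
 [-0.00273914  0.20498423  0.97876144  1.37521529]
 [ 0.          0.          0.          1.        ]]
wrist 331.89119892308474 -0.007104307463898233 [[ 0.41875571 -0.86654616 -0.27155368  0.17032507]
 [ 0.90809808  0.39918573  0.12652521  0.55309822]
 [-0.00123958 -0.29958053  0.95407021  0.3722849 ]
 [ 0.          0.          0.          1.        ]]
```

View pics/top0.png

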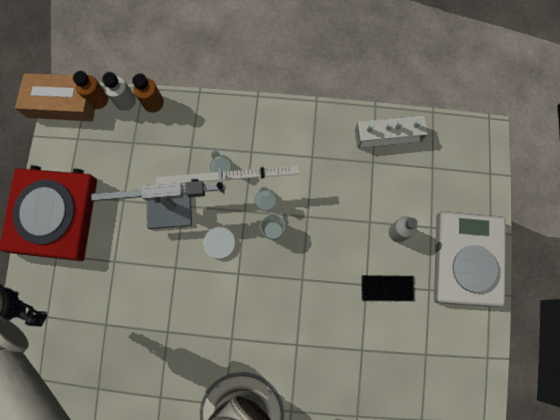

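View pics/side0.png

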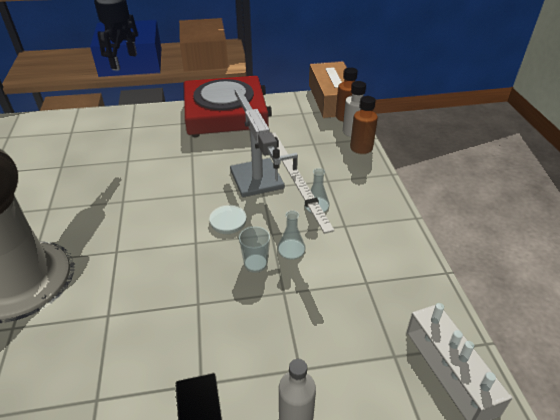

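Top: the stand is near (170,200), with the arm extending right to a grip block at about (195,188). The clip is near (262,173), the flask (265,200), the spare flask (220,165), and the beaker (272,227). Side: the block is near (262,135) and the clip (311,203). I'll zoom both views for detail.

```bash
python3 - <<'E'
import pickle,cv2
C=pickle.load(open("c0.pkl","rb"))
a=C["top"]["img"][140:250,130:310,::-1]; b=C["side"]["img"][80:240,220:350,::-1]
cv2.imwrite("pics/topz.png",cv2.resize(a,None,fx=4.4,fy=4.4,interpolation=cv2.INTER_CUBIC))
cv2.imwrite("pics/sidez.png",cv2.resize(b,None,fx=3.7,fy=3.7,interpolation=cv2.INTER_CUBIC))
E
```

```text
(no output)
```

View pics/topz.png

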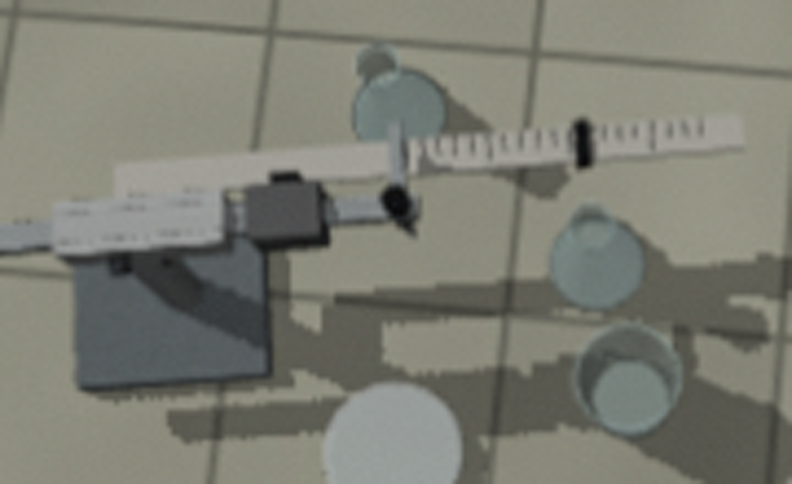

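View pics/sidez.png

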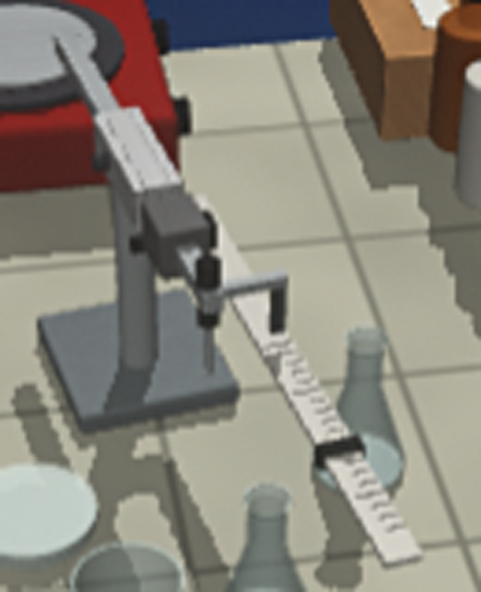

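```bash
cat > fit.py <<'E'
import pickle,numpy as np
from scipy.optimize import least_squares
from h import *
C=pickle.load(open("c0.pkl","rb"))
T=[((743,115),(370,56,135)),((743,150),(370,34,135)),((115,163),(-15,56,135)),((246,183),(78,17,203)),((320,180),(122,17,203)),((325,238),(122,-17,203)),((250,240),(78,-17,203)),((55,203),(-35,16,201)),((222,192),(65,16,201)),((222,246),(65,-16,201)),((60,255),(-35,-16,201)),((584,143),("c",45,140))]
S=[((423,553),(370,56,135)),((388,565),(370,34,135)),((338,448),("c",45,140)),((145,205),(78,-17,203)),((192,187),(78,17,203)),((212,222),(122,17,203)),((277,332),(165,45,145)),((209,373),(165,0,125))]
O=[(C["top"],np.array(p)/4.4+[130,140]-.4,q) for p,q in T]+[(C["side"],np.array(p)/3.7+[220,80]-.4,q) for p,q in S]
def loc(q,p): return np.array([p[3]*1e3 if q[0]=="c" else q[0],q[1],q[2]])/1e3
def res(p):
    c,s=np.cos(p[2]),np.sin(p[2]); R=np.array([[c,-s,0],[s,c,0],[0,0,1]])
    return np.array([project(cam,R@loc(q,p)+[p[0],p[1],p[4]])[0]-uv for cam,uv,q in O]).ravel()
r=least_squares(res,[.45,.3,-1.57,.28,0],loss="soft_l1")
print(r.x); print(res(r.x).reshape(-1,2).round(1))
x0,y0,a,cl,dz=r.x
c,s=np.cos(a),np.sin(a)
print("block",x0+.1*c,y0+.1*s,"clip travel",cl-.165)
# other objects (approx centres at foot)
for n,p in dict(flask=(595,270),beaker=(630,398),spare=(400,105),petri=(393,447)).items():
    w=atz(C["top"],np.array(p)/4.4+[130,140],.0)-[x0,y0,0]; print(n,[(w[0]*c+w[1]*s).round(3),(-w[0]*s+w[1]*c).round(3)])
E
python3 fit.py
```

```text
[ 0.55886114  0.26036692 -1.39954695  0.27351892 -0.00165032]
[[-0.2 -0.7]
 [ 0.5 -0.8]
 [ 0.1  0.2]
 [-0.1  0. ]
 [ 0.3 -0.7]
 [-0.3 -0.9]
 [-0.5  0.1]
 [-0.2 -0.2]
 [ 0.4 -1. ]
 [ 0.9 -1.1]
 [-1.1  0.2]
 [ 0.2 -0.8]
 [-0.4  0.6]
 [-0.9 -0.2]
 [ 0.2 -0.6]
 [-2.  -1.2]
 [-0.9  1.1]
 [-0.3  1.5]
 [-0.4  0.5]
 [-0.4  0.2]]
block 0.5759025010382184 0.16182965729360071 clip travel 0.108518919717953
flask [np.float64(0.271), np.float64(-0.006)]
beaker [np.float64(0.288), np.float64(-0.093)]
spare [np.float64(0.148), np.float64(0.12)]
petri [np.float64(0.131), np.float64(-0.113)]
```

```bash
cat > pose.py <<'E'
import numpy as np
from scipy.spatial.transform import Rotation as Ro
X0,Y0,A=0.55886,0.26037,-1.39955
def w(x,y,z): c,s=np.cos(A),np.sin(A); return np.array([X0+c*x-s*y,Y0+s*x+c*y,z])
def rot(sgn):  # tool x along sgn*stand x, z down
    c,s=np.cos(A)*sgn,np.sin(A)*sgn; x=np.array([c,s,0]);z=np.array([0,0,-1.])
    return Ro.from_matrix(np.c_[x,np.cross(z,x),z]).as_rotvec()
E
python3 - <<'E'
from rig import robot
from pose import *
from h import *
C=pickle.load(open("c0.pkl","rb"))
R=Ro.from_rotvec(robot.get_orientation()).as_matrix()
print("cam in tool",R.T@(C["wrist"]["world_from_camera"][:3,3]-robot.get_eef_pos()))
for s in(1,-1):
    for P in ((.1,.001,.30),(.1,.001,.18),(.21,.001,.18)): print(s,robot.inverse_kinematics(w(*P),rot(s)))
print(robot.get_wrist_force(),robot.get_width(),robot.get_time())
E
```

```text
cam in tool [ 0.07674764 -0.00113208 -0.12771955]
1 None
1 None
1 [-1.12089601e-01  2.72328113e-01  1.59663469e+00 -4.44089210e-16
  1.27262985e+00  2.85825673e+00]
-1 [ 7.23124358e-02  1.89992384e-01  1.45366051e+00 -4.44089210e-16
  1.49793976e+00 -9.89338910e-02]
-1 [ 7.23124358e-02  2.75192876e-01  1.59315044e+00 -4.44089210e-16
  1.27324934e+00 -9.89338910e-02]
-1 [-1.12089601e-01  2.72328113e-01  1.59663469e+00 -4.44089210e-16
  1.27262985e+00 -2.83335927e-01]
[ 0.67896895 -0.95236847 -0.33123838] 0.0854711165972554 0.15
```

```bash
python3 - <<'E'
from rig import robot
from pose import *
import pickle,cv2
robot.reach(w(.1,.001,.30),rot(-1))
c=robot.capture("wrist"); pickle.dump(c,open("w1.pkl","wb"))
cv2.imwrite("pics/w1.png",c["img"][:,:,::-1]); print(robot.get_time(),robot.get_eef_pos(),w(.1,.001,.3))
E
```

```text
2.0 [0.57641795 0.16307854 0.29982371] [0.57688643 0.1620031  0.3       ]
```

View pics/w1.png

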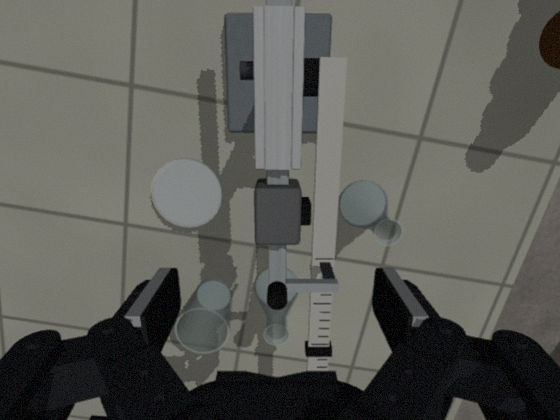

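The wrist view shows the block at about (278,212), the button on its right (305,210) and the tube end at y=168. The clip is at (319,347), and the finger midline is at column 278, so the hand is laterally lined up. I'll add this view to the fit.

```bash
cat >> fit.py <<'E'
print("---- with wrist")
W=[((320,57),(-15,34,135)),((347,58),(-15,56,135)),((257,184),(78,-17,203)),((298,183),(78,17,203)),((299,242),(122,17,203)),((257,243),(122,-17,203)),((257,168),(65,-16,201)),((300,168),(65,16,201)),((319,346),("c",45,140))]
wc=pickle.load(open("w1.pkl","rb"))
O+=[(wc,np.array(p,float),q) for p,q in W]
r=least_squares(res,r.x,loss="soft_l1"); print(r.x); print(res(r.x).reshape(-1,2).round(1)[-9:])
O=O[-9:]
r=least_squares(lambda p:res(np.r_[p[:4],0]),r.x,loss="soft_l1"); print("wrist only",r.x)
from pose import *
E
python3 fit.py | sed -n '/----/,$p'
```

```text
---- with wrist
[ 0.56072026  0.26056545 -1.40335145  0.26911824 -0.00489804]
[[-0.2 -0.9]
 [-0.5 -1.7]
 [-2.7  1.2]
 [ 4.2  2.4]
 [ 1.5  0.6]
 [-1.9 -0.6]
 [-1.4 -1.5]
 [ 1.1 -1.3]
 [-0.2  0.7]]
wrist only [ 0.56033239  0.26110505 -1.40545135  0.26456412 -0.00489804]
```

```bash
sed -i 's/^X0,.*/X0,Y0,A=0.5600,0.2605,-1.4025/' pose.py; python3 - <<'E'
from rig import robot
from pose import *
robot.reach(w(.1,.001,.27),rot(-1))
robot.move_l(w(.1,.001,.18),.12)
print(robot.get_time(),robot.get_eef_pos()-w(.1,.001,.18),robot.get_wrist_force())
for g in(.046,.042,.038,.036):
    robot.move_gripper(g); print(g,robot.get_width(),robot.get_grip_force(),robot.get_wrist_force().round(2),robot.get_time())
E
```

```text
3.15 [7.58777372e-04 7.47044047e-05 1.22149074e-03] [ 0.03328316 -0.02382465  0.28612325]
0.046 0.046119595657609445 1.675383746623993 [2.81 2.18 1.22] 3.625
0.042 0.04194560791313571 2.181621864438057 [5.44 0.47 3.47] 3.8417
0.038 0.03816541420089757 2.6691296696662903 [4.7  0.28 2.84] 4.0583
0.036 0.03617458351253297 3.7954648956656456 [4.55 1.27 5.59] 4.275
```

```bash
python3 - <<'E'
from rig import robot
for g in(.035,.033,.030):
    robot.move_gripper(g); print(g,robot.get_width(),robot.get_grip_force(),robot.get_wrist_force().round(2),robot.get_time())
    if robot.get_grip_force()>22: break
robot.sleep(.2); print(robot.get_width(),robot.get_grip_force(),robot.get_wrist_force(),robot.get_eef_pos())
E
```

```text
0.035 0.03566321715507622 24.95429903268814 [3.91 0.18 6.46] 4.4917
0.03529804628649455 24.94858145713806 [3.12547902 0.32517416 6.30531293] [0.57838487 0.16210099 0.18108412]
```

The button is in with a 25 N squeeze. Next I'll draw the arm short of the clip, then look.

```bash
python3 - <<'E'
from rig import robot
from pose import *
import pickle,cv2
ref=robot.get_eef_pos(); d=w(1,0,0)-w(0,0,0); n=w(0,1,0)-w(0,0,0)
pickle.dump(ref,open("ref.pkl","wb"))
t0=w(.1,.001,.18)   # commanded target
for s in(.02,.06,.09):
    robot.move_l(t0+d*s,.06); e=robot.get_eef_pos()-ref; f=robot.get_wrist_force()
    print(s,e@d,e@n,"F",f@d,f@n,f[2],robot.get_grip_force(),robot.get_width(),robot.get_time())
    if abs(f@n)>25: break
C={k:robot.capture(k) for k in("side","top","wrist")}; pickle.dump(C,open("c2.pkl","wb"))
a=C["top"]["img"][150:210,180:310,::-1]; b=C["side"]["img"][140:240,240:350,::-1]; q=C["wrist"]["img"][150:400,200:400,::-1]
cv2.imwrite("pics/all2.png",np.hstack([cv2.resize(q,(400,500),interpolation=2),np.vstack([cv2.resize(a,(390,180),interpolation=2),cv2.resize(b,(390,320),interpolation=2)])]))
E
```

```text
0.02 0.019499154814887426 -4.988433799448921e-05 F -2.316267258513522 3.1485700213948458 5.552221924207379 25.064653158187866 0.035550993186095 5.175
0.06 0.05930640418625317 -4.7424181838307336e-05 F -3.3742145509634183 3.2973963761746985 6.246867233057611 25.140919983386993 0.03562440458276368 5.9917
0.09 0.08926672752226969 -6.749082280711576e-05 F -1.9313103238403435 3.347346048255361 6.966418010969833 25.21367847919464 0.035884085145208244 6.6417
```

View pics/all2.png

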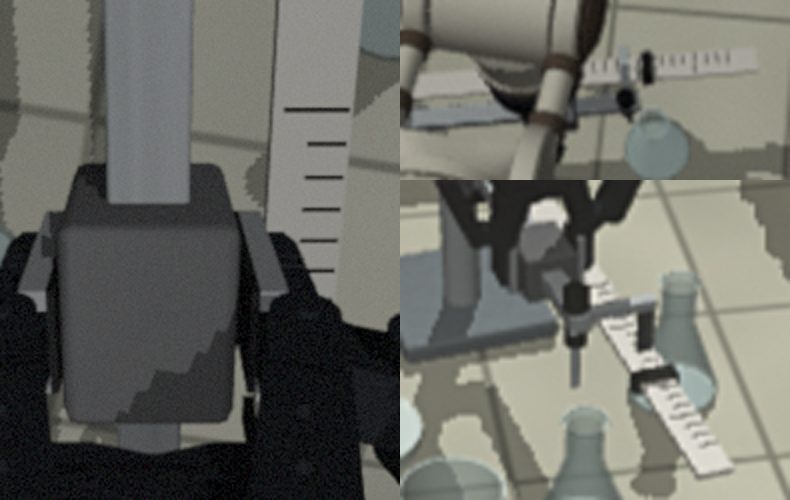

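Drawing works: the pointer sits just short of the clip, at (646,350) against (656,377) in the side panel. I'll advance nearly all the way and measure on zoomed crops.

```bash
python3 - <<'E'
from rig import robot
from pose import *
from h import *
C=pickle.load(open("c2.pkl","rb"))
d=w(1,0,0)-w(0,0,0)
p=atz(C["side"],(309.4,193.4),.145); k=atz(C["side"],(312.2,201.6),.140); print("remaining (side) at .0893:",(k-p)@d)
robot.move_l(w(.1,.001,.18)+d*.105,.05); e=robot.get_eef_pos()-pickle.load(open("ref.pkl","rb")); print(e@d,robot.get_time(),robot.get_grip_force())
C={k:robot.capture(k) for k in("side","top")}; pickle.dump(C,open("c3.pkl","wb"))
a=C["top"]["img"][155:185,245:305,::-1]; b=C["side"]["img"][170:220,285:345,::-1]
cv2.imwrite("pics/z3.png",np.vstack([cv2.resize(a,(480,240),interpolation=2),cv2.resize(b,(420,350),interpolation=2)[:,:].copy() if 0 else np.pad(cv2.resize(b,(420,350),interpolation=2),((0,0),(0,60),(0,0)))]))
E
```

```text
remaining (side) at .0893: 0.02228425607950115
0.10425917055335944 7.2417 25.250887870788574
```

View pics/z3.png

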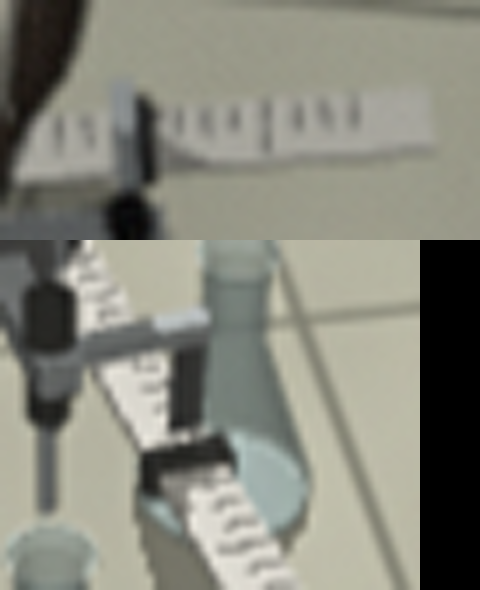

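```bash
python3 - <<'E'
from pose import *
from h import *
C=pickle.load(open("c3.pkl","rb")); c=C["side"]; t=C["top"]
Z=lambda P:((project(c,P)-[285,170])*7+[0,240]).round(0).tolist()
Y=lambda P:((project(t,P)-[245,155])*8).round(0).tolist()
for x in (.268,.272,.276):
    print(x,"top back/mid/front",Z([w(x-.005,.045,.14),w(x,.045,.14),w(x+.005,.045,.14),w(x+.005,.045,.135)]), "L/R",Z([w(x-.005,.031,.14),w(x-.005,.059,.14)]),"topcam",Y([w(x-.005,.045,.14),w(x+.005,.045,.14)]))
for e in (.102,.104,.106): print(e,"pointer end",Z(w(.165+e,.045,.145)),"topcam crossbar z~.2",Y(w(.165+e,.045,.2)))
for z in (.195,.2,.205,.14): print(z, Z(w(.269,.045,z)))
for T in(100,110,120,150): print("tick",T,Z(w(.165+T/1e3,.045,.135)),Y(w(.165+T/1e3,.045,.135)))
print("bar end",Y([w(.37,.034,.135),w(.37,.056,.135)]),Z([w(.37,.034,.135),w(.37,.056,.135)]))
E
```

```text
0.268 top back/mid/front [[172.0, 426.0], [178.0, 436.0], [184.0, 446.0], [183.0, 458.0]] L/R [[130.0, 435.0], [214.0, 417.0]] topcam [[109.0, 130.0], [139.0, 128.0]]
0.272 top back/mid/front [[177.0, 434.0], [183.0, 444.0], [189.0, 454.0], [188.0, 466.0]] L/R [[135.0, 443.0], [219.0, 425.0]] topcam [[121.0, 129.0], [151.0, 127.0]]
0.276 top back/mid/front [[182.0, 442.0], [188.0, 452.0], [193.0, 461.0], [193.0, 474.0]] L/R [[139.0, 451.0], [224.0, 432.0]] topcam [[133.0, 128.0], [163.0, 126.0]]
0.102 pointer end [[178.0, 421.0]] topcam crossbar z~.2 [[112.0, 76.0]]
0.104 pointer end [[180.0, 425.0]] topcam crossbar z~.2 [[118.0, 75.0]]
0.106 pointer end [[182.0, 429.0]] topcam crossbar z~.2 [[125.0, 75.0]]
0.195 [[187.0, 297.0]]
0.2 [[188.0, 284.0]]
0.205 [[189.0, 270.0]]
0.14 [[179.0, 438.0]]
tick 100 [[174.0, 442.0]] [[116.0, 134.0]]
tick 110 [[186.0, 462.0]] [[146.0, 132.0]]
tick 120 [[198.0, 482.0]] [[176.0, 129.0]]
tick 150 [[234.0, 543.0]] [[266.0, 122.0]]
bar end [[433.0, 141.0], [427.0, 78.0]] [[270.0, 671.0], [340.0, 654.0]]
```

```bash
python3 - <<'E'
from rig import robot
from pose import *
from h import *
d=w(1,0,0)-w(0,0,0)
robot.move_l(w(.1,.001,.18)+d*.1107,.03); robot.sleep(.3); e=robot.get_eef_pos()-pickle.load(open("ref.pkl","rb")); print(e@d,robot.get_time(),robot.get_grip_force())
C={k:robot.capture(k) for k in("side","top")}; pickle.dump(C,open("c4.pkl","wb"))
a=C["top"]["img"][155:185,245:305,::-1]; b=C["side"]["img"][170:220,285:345,::-1]
cv2.imwrite("pics/z4.png",np.vstack([cv2.resize(a,(480,240),interpolation=2),np.pad(cv2.resize(b,(420,350),interpolation=2),((0,0),(0,60),(0,0)))]))
E
```

```text
0.10974456240564225 7.9833 25.259578227996826
```

View pics/z4.png

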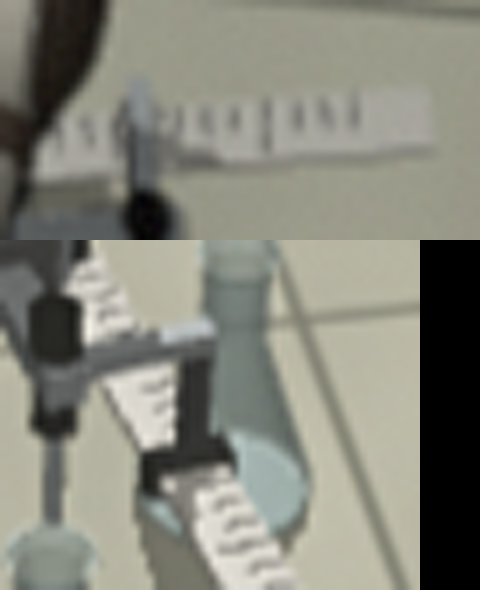

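```bash
python3 - <<'E'
from pose import *
from h import *
from scipy.optimize import brentq
c=pickle.load(open("c0.pkl","rb"))["top"]; g=c["img"].mean(2).astype(np.float32)
X=np.arange(.16,.36,.001)
def prof(y,z):
    p=project(c,[w(x,y,z) for x in X]).astype(np.float32); return cv2.remap(g,p[:,0].copy(),p[:,1].copy(),1)
pr=np.mean([cv2.remap(g,*[project(c,[w(x,y,.135) for x in X]).astype(np.float32)[:,i].copy() for i in(0,1)],1).ravel() for y in(.040,.043,.046)],0)
for i in range(0,200,1):
    if 1<=i<199 and pr[i]<=pr[i-1] and pr[i]<pr[i+1]: print("min",round((X[i]-.165)*1e3),int(pr[i]))
m=(X>.255)&(X<.295); wt=np.clip(100-pr[m],0,None); print("clip centroid travel",(wt@X[m])/wt.sum()-.165)
print((X[m]*1e3-165).round().astype(int).tolist(),pr[m].astype(int).tolist())
E
```

```text
min -1 92
min 10 105
min 18 141
min 29 132
min 40 133
min 50 121
min 59 140
min 69 134
min 80 137
min 90 141
min 107 18
min 120 143
min 130 142
min 139 143
min 149 125
min 160 136
min 170 141
min 179 135
clip centroid travel 0.10665940404672061
[90, 91, 92, 93, 94, 95, 96, 97, 98, 99, 100, 101, 102, 103, 104, 105, 106, 107, 108, 109, 110, 111, 112, 113, 114, 115, 116, 117, 118, 119, 120, 121, 122, 123, 124, 125, 126, 127, 128, 129] [141, 142, 148, 153, 152, 148, 143, 131, 119, 109, 101, 94, 74, 51, 31, 25, 18, 18, 26, 33, 48, 66, 83, 101, 119, 133, 141, 149, 148, 146, 143, 147, 151, 155, 155, 154, 151, 147, 143, 142]
```

```bash
python3 - <<'E'
from pose import *
from h import *
X=np.arange(.16,.36,.001)
def prof(c,ys,z):
    g=c["img"].mean(2).astype(np.float32); o=[]
    for y in ys:
        p=project(c,[w(x,y,z) for x in X]).astype(np.float32); o.append(cv2.remap(g,p[:,0].copy(),p[:,1].copy(),1).ravel())
    return np.mean(o,0)
C0=pickle.load(open("c0.pkl","rb"));C4=pickle.load(open("c4.pkl","rb"))
pr=prof(C0["side"],(.040,.043,.046),.135)
print("side ticks",[round(X[i]*1e3-165) for i in range(1,199) if pr[i]<=pr[i-1] and pr[i]<pr[i+1]])
def half(c,ys,z,a=95,b=125):
    p=prof(c,ys,z); m=(X*1e3-165>=a)&(X*1e3-165<=b); print((X[m]*1e3-165).round().astype(int)[0],p[m].astype(int).tolist())
half(C0["side"],(.043,.046),.135); half(C0["side"],(.043,.046),.140)
print("beyond bar (y=.0575, z=.14)"); half(C0["top"],(.0575,),.14); half(C0["top"],(.033,),.14)
# nose/crossbar travel in top view: home vs now, at z .2
for n,C,a in(("home",C0,-20),("now",C4,90)):
  for y in (.03,.04,.05):
    XX=X; p=[]
    g=C["top"]["img"].mean(2).astype(np.float32); s=np.arange(a,a+40)
    q=project(C["top"],[w(.165+x/1e3,y,.192) for x in s]).astype(np.float32); print(n,y,a,cv2.remap(g,q[:,0].copy(),q[:,1].copy(),1).ravel().astype(int).tolist())
E
```

```text
side ticks [0, 11, 19, 30, 41, 51, 60, 71, 82, 90, 107, 132, 142, 151, 161, 172, 182, 192]
95 [192, 187, 171, 144, 114, 86, 67, 57, 49, 45, 45, 45, 45, 46, 50, 55, 64, 76, 91, 106, 122, 133, 143, 151, 157, 166, 173, 178, 187, 197]
95 [175, 172, 179, 190, 202, 204, 195, 185, 168, 139, 103, 70, 54, 50, 47, 45, 45, 44, 44, 46, 54, 63, 75, 88, 101, 113, 124, 130, 134, 138]
beyond bar (y=.0575, z=.14)
95 [142, 142, 143, 140, 137, 134, 126, 120, 112, 103, 95, 92, 89, 89, 98, 105, 115, 126, 136, 139, 142, 143, 143, 142, 142, 141, 141, 141, 141, 141]
95 [139, 139, 137, 136, 129, 122, 110, 81, 52, 34, 24, 13, 15, 18, 24, 41, 59, 78, 97, 116, 126, 136, 143, 143, 143, 143, 142, 141, 139, 138]
home 0.03 -20 [156, 156, 156, 156, 156, 156, 156, 155, 155, 156, 157, 157, 156, 156, 152, 147, 143, 140, 136, 133, 131, 124, 109, 93, 89, 91, 96, 120, 145, 156, 157, 158, 152, 145, 136, 125, 113, 126, 143, 153]
home 0.04 -20 [119, 121, 121, 122, 122, 122, 122, 121, 121, 120, 120, 120, 120, 121, 122, 125, 128, 130, 132, 133, 132, 130, 122, 113, 106, 109, 113, 115, 117, 119, 118, 118, 118, 117, 116, 115, 115
[... 162 characters left out ...]
114, 115, 115, 115, 115, 116, 116, 116, 115, 115, 115, 115, 114, 114]
now 0.03 90 [146, 141, 138, 138, 147, 157, 158, 152, 146, 130, 114, 105, 105, 105, 95, 84, 81, 92, 103, 109, 112, 115, 115, 115, 121, 130, 138, 137, 136, 135, 131, 128, 141, 153, 160, 157, 155, 147, 138, 133]
now 0.04 90 [146, 149, 149, 150, 150, 150, 150, 150, 149, 148, 144, 140, 132, 123, 118, 122, 127, 131, 136, 140, 138, 137, 137, 138, 139, 142, 145, 147, 147, 148, 148, 149, 149, 149, 148, 148, 148, 148, 149, 149]
now 0.05 90 [37, 48, 63, 82, 101, 118, 132, 145, 147, 149, 149, 149, 148, 148, 148, 147, 147, 146, 147, 147, 147, 147, 147, 147, 147, 148, 148, 148, 148, 148, 148, 148, 148, 148, 147, 147, 147, 147, 148, 147]
```

Tick-referenced profiles put the clip at about 107 to 108 mm, and the direct pointer comparison gives about 110. I'll settle at 108.2 mm, which is inside the ±5 mm window for both, then finish.

```bash
python3 - <<'E'
from rig import robot
from pose import *
import pickle
d=w(1,0,0)-w(0,0,0)
robot.move_l(w(.1,.001,.18)+d*.1091,.02); robot.sleep(1.2); e=robot.get_eef_pos()-pickle.load(open("ref.pkl","rb"))
print(e@d,robot.get_time(),robot.get_grip_force(),robot.get_width(),abs(robot.get_dq()).max())
print(robot.finish_job())
E
```

```text
0.10789130753055441 9.5333 25.276824831962585 0.035520378337896806 0.001748796804209416
the job is handed in; nothing more can be done
None
```

I handed the job in at 9.5 s with the arm at rest, drawn out 108 mm and held with a 25 N grip with the button pressed in. My clip readings ranged from 107 to 110 mm, so the pointer should be inside the ±5 mm window, but no verdict was returned.

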